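# Wedge the spring clip off the roller spindle

### The arm

A 6-joint arm with a two-finger parallel gripper is mounted at the origin on a cart in front of the work surface, level with it; the furniture and walls round the work are solid. World frame = base frame: x ahead of the robot, y to its left, z up, the work surface at z = 0. Lengths are in m, angles in rad, forces in N, time in s.
With the tool pointing down it reaches from about 0.3 to 0.95 m from the base axis. Payload 3.1 kg.
Tool frame: the origin (TCP) lies midway between the tips of the shut fingers; the grasp point (between the pads) lies 19 mm behind it (ctrl.grasp_offset is the distance from the TCP to the grasp point, in m); z points along the fingers, x is the direction in which the jaws open and shut, and the axes are right-handed (so a half turn about z gives the same grasp; the last joint's range is limited). The gripper opens to 85 mm and grips with 20 to 120 N. Pads are 22 mm wide; open, the fingers measure 114 mm over their backs; the gripper's body (76 mm by 85 mm) begins 54 mm behind the grasp point. The pads swing forward as they close: fully open they stand 13 mm farther back than shut.
Start: joints at [-1.357, 0.308, 1.634, -0, 1.2, -0.07], TCP at [0.175, -0.6, 0.231] pointing down, gripper open.
Joint ranges: [-3.06, 3.06], [-0.79, 1.96], [0.05, 2.63], [-1.19, 4.34], [0.05, 2.64], [-2.94, 2.94]. Speed limits (rad/s): [2.79, 2.79, 3.14, 3.14, 3.14, 3.14].

### API

Orientations are given as [roll, pitch, yaw] about the fixed x, y, z axes, in that order (R = Rz(yaw) Ry(pitch) Rx(roll)).
In Python, from plant import observe, cams, ctrl gives the robot as it stands. The module is installed in compiled form; this text tells all that it offers.
- The arm moves only by the tool jog_arm, never from a script. Its argument "moves" is a list of rows, each an object of numbers: "dx", "dy", "dz": the shift along the world's x, y, z in cm; "rx", "ry", "rz": the turn, a rotation vector about the world's x, y, z in rad; "jaw": the closure, from 0 (fully open) to 1 (shut). A call has 1 to 20 rows; each row shifts and turns the commanded pose from where the row before left it; what a row does not reach is not made up. A row lasts 1/10 s, in which the tool goes at most 50 mm and 8.59 degrees, less where a joint would pass 70% of its speed; a pose out of reach is approached as far as the arm can. A call with a gripper value outside its range is refused whole. The fingers move at their own pace and stop on an object; the grip force is fixed at half the most. Time passes only in rows, so rows that do not move let the fingers close. It gives the time, the measured TCP pose, the force and the opening at its end, in the units of the state.
- observe(): the state, without advancing time (a new reading comes with each control period).
- cams.capture(name): name is "scene" or "side" or "wrist"; returns (picture, depth): 384x512x3 uint8, blue, green, red; 384x512 float32, m along the optical axis (not along the pixel's ray), 0 where there is no reading.
- cams.camera_model(name): a dict with "fx", "fy", "cx", "cy" (pixels), "extrinsics" (4x4, takes a point from world to camera coordinates). Camera axes: x right, y up, looking along -z (the intrinsics and any distortion apply to the point x, -y, -z); pixel columns grow to the right and rows downward; lengths in m; the calibration is good to about 2 mm. A picture is of the moment at which its call begins: read the wrist's pose just before it. camera_model takes no time and is no camera call; for the wrist camera it gives the pose at the moment of the call.
- ctrl.job_done(): hands the job in, once; it reports no verdict.
The state is a dict: "time_s": time; "qpos": joint angles; "dq": joint speeds; "effort": joint torques, N m; "tool_pos": TCP position; "tool_rot": TCP orientation; "force": force on the tool from outside, world axes, zero at the start; "torque": the same for the moment, N m; "gripper_width": opening from 0.0 (shut) to 1.0 (fully open).
Only numpy, scipy, OpenCV 4.12 (cv2) and the standard library are available. Lean on these libraries where they do the work, as an engineer would, in place of code of your own. Each camera call takes 0.05 s, during which the arm holds its last target.

### The job

Pick up the orange-handled wedge, slide its thin end under the spindle, through the brass-coloured spring clip below the spindle, and push it in along the spindle until the clip is spread and comes off downwards into the blue catch tray. Then draw the wedge out and lay it down flat on the bench, clear of the stand. Do not touch the clip with the gripper, and leave the things round about where they are.

Things in the scene. Friction and masses are not known exactly. Their poses are not given: they have to be found in the camera images.
- roller_stand: Aluminium stand, fixed to the bench, 160 mm long (x), 84 wide (y), 112 high. Origin on the bench under the front face of its front plate; x along the horizontal spindle, from its free end into the stand; z up. The free end (-x) looks roughly towards the robot. Front plate x 0 to 10 mm, 64 wide; back plate from x 72. Catch tray in front, x -75 to 0.
- spindle_nose (a point): Centre of the spindle's front end face, 92 mm above the bench, 15.5 mm in front of the front plate. The spindle runs level along the stand's x: a head of 25 mm diameter, 5 mm long; then a groove of 18 mm diameter, 10.5 mm long, where the clip sits; behind the front plate a white roller of 23 mm diameter. The room under the spindle is free as far as the back plate.
- slot_top (a point): Middle of the upper end of the slot in the front plate, on its front face, 79 mm above the bench. The slot is 20 mm wide and runs from here down to the base, straight under the spindle; the blade passes through it.
- tray (a point): Middle of the floor of the blue catch tray, 10 mm above the bench; inside 71 mm along x and 76 mm wide, rim 30 mm above the bench. Right under the clip.
- spring_clip: Brass-coloured U-shaped clip of 8 mm wide spring strip, 37 mm wide, 46 high, hanging on the spindle, open end up. Origin on the spindle axis, 5 mm in front of the front plate; axes as the stand's. Flat bar at the bottom, two upright sprung legs (inner faces 15 mm either side of the middle) whose lips grip over the top of the spindle. The legs lean on the front plate.
- clip_bar (a point): Middle of the clip's bottom bar (3 mm thick), 63 mm above the bench as fitted, under 40 mm when the clip lies in the tray. 14.5 mm of free height between spindle head and bar. Pressed down 8 to 10 mm, the bar pulls the lips open past the spindle and the clip drops free. With the wedge this takes about 10 to 20 N.
- wedge: Wedge tool, 170 mm long, 26 high, lying flat, thin end pointing away from the robot. Origin under the middle of the handle, on the bench; +x towards the thin end, z up. Orange handle 20 mm wide, x -45 to 35 mm; white blade 8 mm wide, x 35 to 125. Flat top at z 26; underside flat (z 0) to x 72, then sloping up to the tip. 65 to 105 g, balance point some 15 mm ahead of the origin.
- wedge_tip (a point): Middle of the upper edge of the thin end, 125 mm ahead of the wedge's origin and 26 mm above it. The blade is 3 mm thick here and 26 mm thick from 53 mm behind. Held level with its flat top just below the spindle head, the sloping underside presses the clip's bar down as it goes in; the clip comes off with the tip some 35 to 50 mm behind the front plate's face.
- tweezers: Blue tweezers, 160 x 11 x 13 mm, lying on the bench; bystander, origin under its middle.
- petri: Covered clear dish, 60 mm diameter, 16 high; bystander.
- gel_box: Sample box with a clear lid, 54 x 52 x 16 mm; bystander.
- loupe: Black standing loupe, 36 mm diameter, 34 high; bystander.
- canister: White canister with grey cap, 39 mm diameter, 50 high; bystander.

How it is judged:
On the way, in this order (a step that is already met when the one before it is completed fails the run):
1. the wedge's thin end is under the spindle and past the front plate's face, inside the clip, with the clip still on the spindle (x of wedge_tip in the frame of roller_stand between 0.003 and 0.07 m and y of wedge_tip in the frame of roller_stand between -0.012 and 0.012 m and z of wedge_tip in the frame of roller_stand between 0.06 and 0.084 m and z of clip_bar in the frame of roller_stand above 0.055 m and x of clip_bar in the frame of roller_stand above -0.03 m), for 0.05 s.
2. the clip is off the spindle and down in the catch tray (z of clip_bar in the frame of roller_stand below 0.04 m and x of clip_bar in the frame of roller_stand between -0.075 and 0.012 m and y of clip_bar in the frame of roller_stand between -0.04 and 0.04 m), for 0.1 s.
At the end, for the whole second after the job is handed in: The clip lies still in the catch tray (its bar under 40 mm above the bench and within the tray) and the wedge lies flat and still on the bench (within 8 mm of height, tilted under 0.15 rad), not touching the stand (all of step 2 and linear speed of each of spring_clip, wedge below 0.03 m/s and height (world z) of wedge between -0.01 and 0.008 m and angle between wedge's own z axis and vertical below 0.15 rad and contact force between wedge and roller_stand below 0.1 N).
It fails at once if the gripper touches the clip (contact force between any of the fingers, the arm and spring_clip above 0.3 N).
It fails at once if a bystander is moved by more than 25 mm (distance of any of tweezers, petri, gel_box, loupe, canister from where it was at the start of the episode above 0.025 m).
It also fails if it takes over 45 s, if anything falls off the work surface, if the arm or the gripper's body presses on something with over 40 N, if the wrist force passes 120 N, or if a joint passes its speed limit or range.

## Working session

There is one attempt and no reset: what is moved stays moved. The work goes in short steps, Python scripts to look and compute and a tool call to move; the robot and the scene stay as the last step left them, time stands still between calls to the robot, and variables do not carry over. Pictures are saved under pics/ and viewed, and the job is handed in when it is done.

Besides the shell and the picture viewer there is one more tool, called after "Call:" as name(argument=value, ...), one argument or row to a line, values as JSON. jog_arm: Moves the arm, as the interface text tells. Its arguments: {"type":"object","properties":{"moves":{"type":"array"}},"required":["moves"]}

```bash
mkdir -p pics
python3 - <<'E'
from plant import observe,cams,ctrl
import cv2,numpy as np
s=observe();print(s,ctrl.grasp_offset)
for n in ["scene","side","wrist"]:
    m=cams.camera_model(n)
    p,d=cams.capture(n); cv2.imwrite(f"pics/a_{n}.png",p); np.savez(f"a_{n}.npz",p=p,d=d,E=m["extrinsics"],K=[m["fx"],m["fy"],m["cx"],m["cy"]]); print(n,{k:(np.round(v,3)) if k!='extrinsics' else np.round(v,3).tolist() for k,v in m.items()})
E
```

```text
{'time_s': 0.0, 'qpos': array([-1.35673688e+00,  3.09027013e-01,  1.63521215e+00, -1.07830523e-05,
        1.19965431e+00, -6.97090842e-02]), 'dq': array([-7.54581312e-05,  2.16887627e-04, -6.79078708e-04,  2.02773296e-04,
       -1.20680236e-03,  7.94980932e-04]), 'effort': array([ 6.36645709e-04, -4.15255237e+01, -2.76664567e+01, -1.06207540e-04,
        1.01886495e-02,  1.40169615e-06]), 'tool_pos': array([ 0.17477478, -0.59920896,  0.23002115]), 'tool_rot': array([-3.14144241e+00,  2.29593452e-03, -1.28702370e+00]), 'force': array([ 0.44546832, -0.37118375, -0.4642195 ]), 'torque': array([ 0.03490702,  0.0518956 , -0.05869798]), 'gripper_width': 1.0015323865643238} 0.0187
scene {'fx': np.float64(365.659), 'fy': np.float64(365.659), 'cx': np.float64(254.919), 'cy': np.float64(186.688), 'extrinsics': [[0.917, 0.399, 0.017, -0.479], [-0.244, 0.525, 0.815, 0.082], [0.316, -0.752, 0.579, -1.248], [0.0, 0.0, 0.0, 1.0]]}
side {'fx': np.float64(369.455), 'fy': np.float64(369.455), 'cx': np.float64(254.393), 'cy': np.float64(190.618), 'extrinsics': [[0.999, 0.033, 0.004, -0.534], [-0.018, 0.426, 0.905, -0.059], [0.028, -0.904, 0.426, -0.961], [0.0, 0.0, 0.0, 1.0]]}
wrist {'fx': np.float64(285.049), 'fy': np.float64(285.049), 'cx': np.float64(258.658), 'cy': np.float64(185.921), 'extrinsics': [[0.279, -0.96, -0.002, -0.624], [0.915, 0.267, -0.304, 0.038], [0.293, 0.083, 0.953, -0.381], [0.0, 0.0, 0.0, 1.0]]}
```

View pics/a_scene.png

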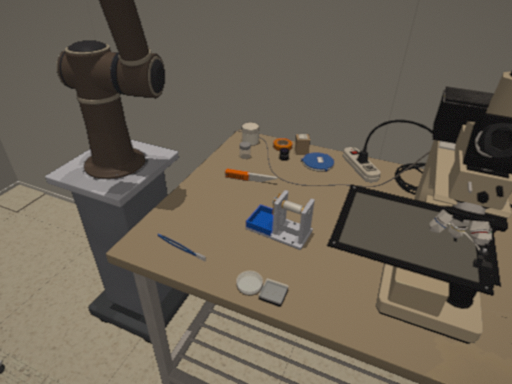

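View pics/a_side.png

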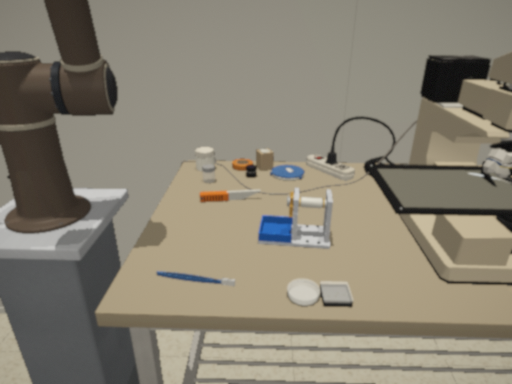

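View pics/a_wrist.png

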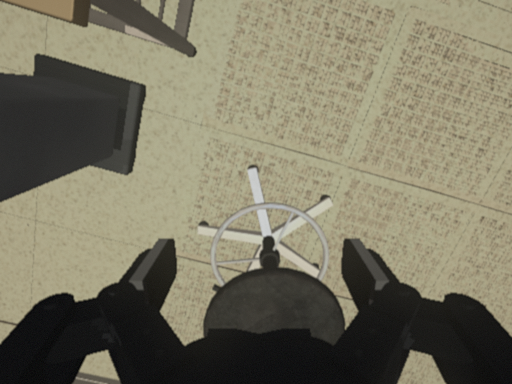

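The wedge is at about (250,176) in scene, with the stand at (290,220) and the tray at (265,218). The tweezers, dish and box are in front, and the loupe is near (285,153). Next I measure with ray casts and depth.

```bash
cat > h.py <<'E'
import numpy as np,cv2
def load(f):
    z=np.load(f); return z['p'],z['d'],z['E'],z['K']
def ray(E,K,u,v):
    u=np.asarray(u,float);v=np.asarray(v,float)
    c=np.stack([(u-K[2])/K[0],-(v-K[3])/K[1],-np.ones_like(u)],-1)
    R=E[:3,:3];o=-R.T@E[:3,3]; return o,c@R
def plane(E,K,u,v,z):
    o,d=ray(E,K,u,v); return o+d*((z-o[2])/d[...,2])[...,None]
def pts(E,K,d,u,v):
    o,r=ray(E,K,u,v); return o+r*d[v,u][...,None]
def proj(E,K,P):
    P=np.atleast_2d(P); c=P@E[:3,:3].T+E[:3,3]
    return np.stack([K[0]*c[:,0]/-c[:,2]+K[2],-K[1]*c[:,1]/-c[:,2]+K[3]],-1)
def cloud(f):
    p,d,E,K=load(f); v,u=np.nonzero(d>0); P=pts(E,K,d,u,v); return p,u,v,P,cv2.cvtColor(p,cv2.COLOR_BGR2HSV)[v,u],p[v,u]
E
python3 - <<'E'
from h import *
for n in ["scene","side"]:
    p,u,v,P,H,C=cloud(f"a_{n}.npz")
    inb=(P[:,2]>-0.03)&(P[:,2]<0.2)&(P[:,0]>0.2)&(P[:,0]<1.1)&(abs(P[:,1])<.6)
    t=inb&(abs(P[:,2])<.01);print(n,'bench z med',np.median(P[t,2]))
    o=inb&(H[:,0]<14)&(H[:,1]>190)&(H[:,2]>120)&(P[:,2]>0.005)
    m=np.zeros(p.shape[:2],np.uint8);m[v[o],u[o]]=255
    k,l,st,ce=cv2.connectedComponentsWithStats(m)
    for i in range(1,k):
        if st[i,4]>20:
            s=o&(l[v,u]==i);print('orange',st[i],np.round(np.median(P[s],0),3),P[s].min(0).round(3),P[s].max(0).round(3))
    b=inb&(H[:,0]>100)&(H[:,0]<130)&(H[:,1]>150)&(H[:,2]>60)
    m[:]=0;m[v[b],u[b]]=255
    k,l,st,ce=cv2.connectedComponentsWithStats(m)
    for i in range(1,k):
        if st[i,4]>30:
            s=b&(l[v,u]==i);print('blue',st[i],np.round(np.median(P[s],0),3),P[s].min(0).round(3),P[s].max(0).round(3))
    x,y={'scene':(205,130),'side':(180,130)}[n]
    c=p[y:y+130,x:x+160];c=cv2.resize(c,None,fx=5,fy=5,interpolation=cv2.INTER_CUBIC)[:600]; cv2.imwrite(f"pics/c_{n}.png",c)
E
```

```text
scene bench z med 9.518400902952528e-05
orange [226 169  22   7  73] [0.42  0.088 0.025] [0.385 0.078 0.021] [0.456 0.104 0.028]
blue [247 206  26  29 516] [ 0.576 -0.083  0.012] [ 0.549 -0.128  0.008] [ 0.619 -0.039  0.033]
side bench z med 0.00018384142413843674
orange [201 194  26   7 130] [0.422 0.084 0.016] [0.385 0.076 0.006] [0.452 0.092 0.024]
blue [260 217  32  25 692] [ 0.585 -0.074  0.015] [ 0.55  -0.13   0.008] [ 0.624 -0.037  0.031]
```

View pics/c_scene.png

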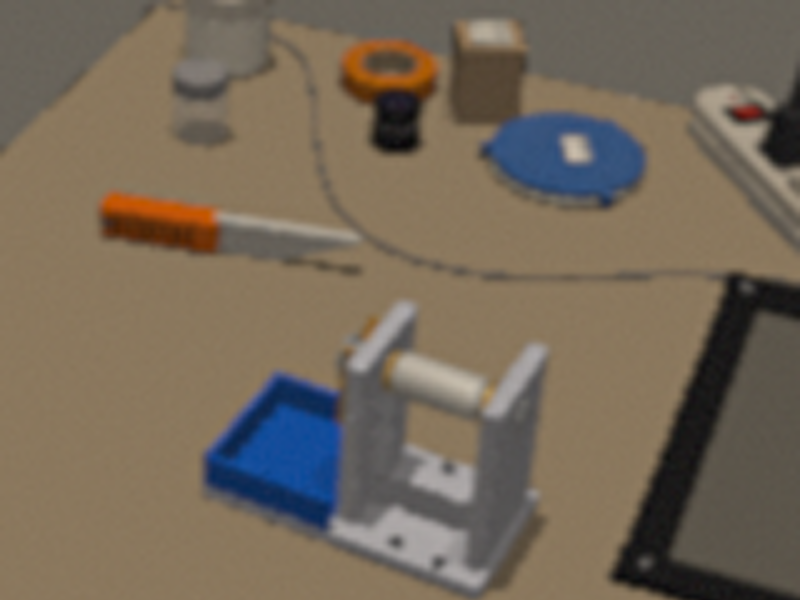

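View pics/c_side.png

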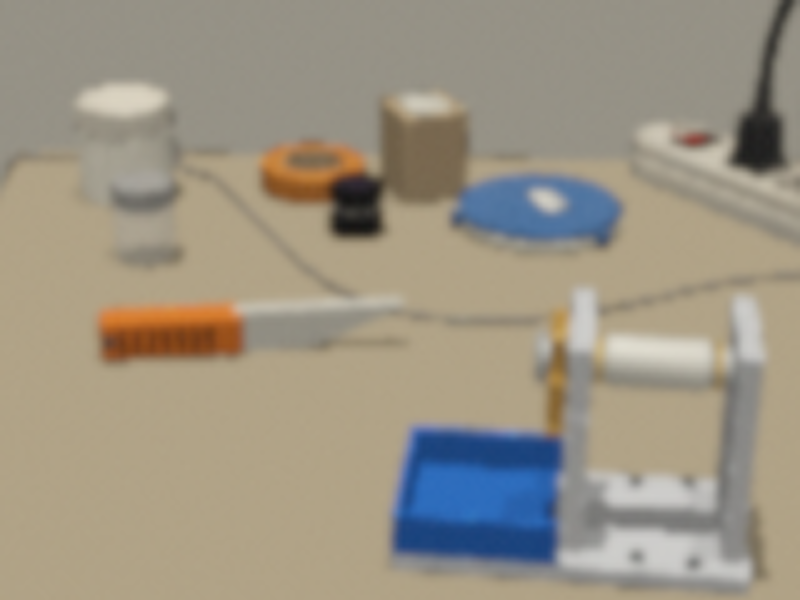

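Call:
jog_arm(
  moves=[
    {"dx": 1,"dy": 2,"dz": 0.5,"rz": -0.02},
    {"dx": 2.2,"dy": 4,"dz": 0.5,"rz": -0.02},
    {"dx": 2.2,"dy": 4,"dz": 0.5,"rz": -0.02},
    {"dx": 2.2,"dy": 4,"dz": 0.5,"rz": -0.02},
    {"dx": 2.2,"dy": 4,"rz": -0.02},
    {"dx": 2.2,"dy": 4,"rz": -0.02},
    {"dx": 2.2,"dy": 4,"rz": -0.02},
    {"dx": 2.2,"dy": 4,"rz": -0.02},
    {"dx": 2.2,"dy": 4,"rz": -0.02},
    {"dx": 2.2,"dy": 4,"rz": -0.02},
    {"dx": 2.2,"dy": 4,"rz": -0.02},
    {"dx": 2.2,"dy": 4,"rz": -0.02},
    {"dx": 2.2,"dy": 4,"rz": -0.02},
    {"dx": 2.2,"dy": 4,"rz": -0.02},
    {"dx": 2,"dy": 4},
    {"dx": 1,"dy": 2},
    {},
  ],
)

```text
invalid input
```

```bash
cat > cap.py <<'E'
import sys
from plant import observe,cams
import cv2,numpy as np
tag=sys.argv[1]
s=observe();print(s['time_s'],s['tool_pos'].round(4),s['tool_rot'].round(4),s['force'].round(2),s['gripper_width'])
for n in sys.argv[2:]:
    m=cams.camera_model(n); p,d=cams.capture(n); cv2.imwrite(f"pics/{tag}_{n}.png",p)
    np.savez(f"{tag}_{n}.npz",p=p,d=d,E=m["extrinsics"],K=[m["fx"],m["fy"],m["cx"],m["cy"]])
E
python3 cap.py b wrist
```

```text
0.15 [ 0.1748 -0.5994  0.2303] [-3.1415e+00  1.8000e-03 -1.2870e+00] [-0.37 -0.19  0.24] 1.0008665702537611
```

View pics/b_wrist.png

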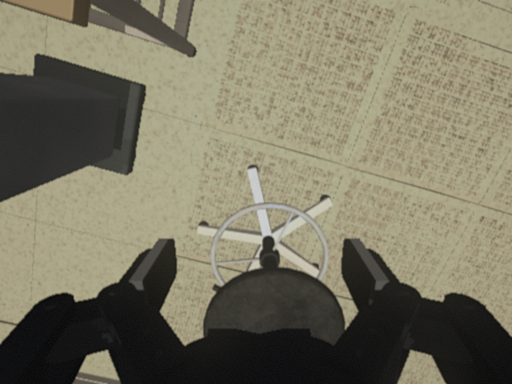

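The call was refused, so the arm hasn't moved and the picture is still the start view. I'll write out every key in each row.

Call:
jog_arm(
  moves=[
    {"dx": 1,"dy": 2,"dz": 0.5,"rx": 0,"ry": 0,"rz": -0.02,"jaw": 0},
  ],
)

```text
time_s: 0.3
tool_pos: [0.1839, -0.5809, 0.2352]
tool_rot: [3.141, 0.001, -1.309]
force: [0.3, 1.1, 0.1]
gripper_width: 1.0
```

Call:
jog_arm(
  moves=[
    {"dx": 2.2,"dy": 4,"dz": 0.5,"rx": 0,"ry": 0,"rz": -0.02,"jaw": 0},
    {"dx": 2.2,"dy": 4,"dz": 0.5,"rx": 0,"ry": 0,"rz": -0.02,"jaw": 0},
    {"dx": 2.2,"dy": 4,"dz": 0.5,"rx": 0,"ry": 0,"rz": -0.02,"jaw": 0},
    {"dx": 2.2,"dy": 4,"dz": 0,"rx": 0,"ry": 0,"rz": -0.02,"jaw": 0},
    {"dx": 2.2,"dy": 4,"dz": 0,"rx": 0,"ry": 0,"rz": -0.02,"jaw": 0},
    {"dx": 2.2,"dy": 4,"dz": 0,"rx": 0,"ry": 0,"rz": -0.02,"jaw": 0},
    {"dx": 2.2,"dy": 4,"dz": 0,"rx": 0,"ry": 0,"rz": -0.02,"jaw": 0},
    {"dx": 2.2,"dy": 4,"dz": 0,"rx": 0,"ry": 0,"rz": -0.02,"jaw": 0},
    {"dx": 2.2,"dy": 4,"dz": 0,"rx": 0,"ry": 0,"rz": -0.02,"jaw": 0},
    {"dx": 2.2,"dy": 4,"dz": 0,"rx": 0,"ry": 0,"rz": -0.02,"jaw": 0},
    {"dx": 2.2,"dy": 4,"dz": 0,"rx": 0,"ry": 0,"rz": -0.02,"jaw": 0},
    {"dx": 2.2,"dy": 4,"dz": 0,"rx": 0,"ry": 0,"rz": -0.02,"jaw": 0},
    {"dx": 2.2,"dy": 4,"dz": 0,"rx": 0,"ry": 0,"rz": -0.02,"jaw": 0},
    {"dx": 1.5,"dy": 3,"dz": 0,"rx": 0,"ry": 0,"rz": 0,"jaw": 0},
    {"dx": 1,"dy": 2,"dz": 0,"rx": 0,"ry": 0,"rz": 0,"jaw": 0},
    {"dx": 0,"dy": 0,"dz": 0,"rx": 0,"ry": 0,"rz": 0,"jaw": 0},
    {"dx": 0,"dy": 0,"dz": 0,"rx": 0,"ry": 0,"rz": 0,"jaw": 0},
  ],
)

```text
time_s: 2.0
tool_pos: [0.4956, -0.01, 0.251]
tool_rot: [3.141, -0.001, -1.566]
force: [-0.2, -1.1, 0.2]
gripper_width: 0.996
```

```bash
python3 cap.py c wrist
```

```text
2.0 [ 0.4956 -0.01    0.251 ] [ 3.1406e+00 -6.0000e-04 -1.5656e+00] [-0.22 -1.1   0.2 ] 0.9957861340440224
```

View pics/c_wrist.png

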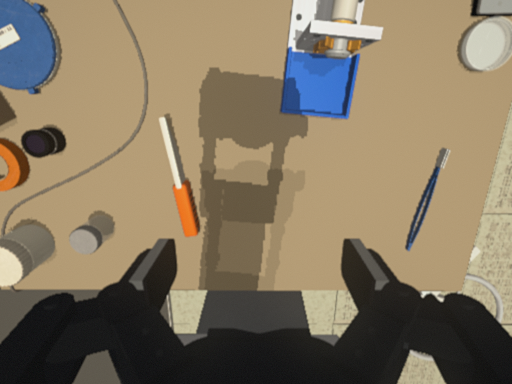

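The wrist view shows the wedge from its tip at (164,118) to its handle end at (190,235). The tray is at about (320,85), the front plate edge near row 50, and the clip and spindle are behind it. Now I fit the wedge and the stand.

Run:
```python
from h import *
p,d,E,K=load('c_wrist.npz')
print(E.round(3).tolist())
hsv=cv2.cvtColor(p,cv2.COLOR_BGR2HSV)
def comp(m,box):
    mm=np.zeros(m.shape,np.uint8);x0,y0,x1,y1=box;mm[y0:y1,x0:x1]=m[y0:y1,x0:x1]*255
    mm=cv2.morphologyEx(mm,cv2.MORPH_OPEN,np.ones((2,2)))
    k,l,st,c=cv2.connectedComponentsWithStats(mm);i=1+np.argmax(st[1:,4]);return l==i
o=comp((hsv[...,0]<14)&(hsv[...,1]>180),(140,100,220,245))
b=comp((hsv[...,1]<60)&(hsv[...,2]>120),(140,100,195,200))
for n,m in (('handle',o),('blade',b)):
    v,u=np.nonzero(m);P=pts(E,K,d,u,v);print(n,len(u),np.percentile(P[:,2],[5,50,95]).round(4))
    r=cv2.minAreaRect(np.c_[u,v].astype(np.float32));bx=cv2.boxPoints(r)
    Q=plane(E,K,bx[:,0],bx[:,1],0.026);print(bx.round(1).tolist());print(Q[:,:2].round(4).tolist(),np.linalg.norm(Q[0]-Q[1]).round(4),np.linalg.norm(Q[2]-Q[1]).round(4))
    t=plane(E,K,u,v,0.026)[:,:2]
    if n=='handle':
        t=P[P[:,2]>.022][:,:2]
    c=t.mean(0);w=np.linalg.svd(t-c,full_matrices=False)[2][0];w*=np.sign(w[0]);s=(t-c)@w;print('axis',c,w,np.degrees(np.arctan2(w[1],w[0])),s.min(),s.max())
# stand
t=comp((hsv[...,0]>100)&(hsv[...,0]<130)&(hsv[...,1]>150),(270,40,370,125))
v,u=np.nonzero(t);P=pts(E,K,d,u,v)
rim=P[(P[:,2]>.026)&(P[:,2]<.034)]
print('rim',len(rim),rim.min(0),rim.max(0)); 
r=cv2.minAreaRect(rim[:,:2].astype(np.float32));print(r,cv2.boxPoints(r).round(4).tolist())
fl=P[(P[:,2]<.014)];r=cv2.minAreaRect(fl[:,:2].astype(np.float32));print('floor',np.median(fl[:,2]),r,cv2.boxPoints(r).round(4).tolist())
# plates
v,u=np.nonzero(d>0);P=pts(E,K,d,u,v)
s=(abs(P[:,0]-.66)<.12)&(abs(P[:,1]+.09)<.08)&(P[:,2]>.105)&(P[:,2]<.118)
Q=P[s];print('top',len(Q),Q.min(0),Q.max(0))
F=Q[Q[:,0]<.66]
if len(F)>5:
    r=cv2.minAreaRect(F[:,:2].astype(np.float32));print(r,cv2.boxPoints(r).round(4).tolist())
c=p[0:130,250:410];cv2.imwrite('pics/c_crop.png',cv2.resize(c,None,fx=4.6,fy=4.6,interpolation=cv2.INTER_CUBIC))
```

```text
[[0.005, -1.0, 0.001, -0.012], [0.952, 0.004, -0.305, -0.427], [0.305, 0.002, 0.952, -0.55], [0.0, 0.0, 0.0, 1.0]]
handle 740 [0.0105 0.0252 0.0267]
[[172.89999389648438, 185.5], [188.89999389648438, 181.5], [202.10000610351562, 234.1999969482422], [186.10000610351562, 238.1999969482422]]
[[0.4571, 0.1059], [0.4629, 0.0839], [0.3841, 0.0706], [0.3776, 0.0939]] 0.0228 0.0799
axis [0.41929981 0.09075211] [ 0.99912915 -0.04172447] -2.391330460151503 -0.03946712903970226 0.15965443403898047
blade 498 [0.0195 0.0255 0.0271]
[[159.1999969482422, 118.69999694824219], [166.0, 117.0], [183.60000610351562, 187.39999389648438], [176.8000030517578, 189.10000610351562]]
[[0.5454, 0.1155], [0.5475, 0.1067], [0.4546, 0.0917], [0.4521, 0.1011]] 0.009 0.0941
axis [0.50272496 0.10430069] [0.98848919 0.15129154] 8.701780495438532 -0.049874629284310704 0.0441642337197933
rim 560 [ 0.54743214 -0.12687891  0.02616783] [ 0.62551157 -0.03947077  0.03201758]
((0.5864067673683167, -0.08295445144176483), (0.08319193124771118, 0.07149028778076172), 84.89039611816406) [[0.5471000075340271, -0.12120000272989273], [0.6183000206947327, -0.12759999930858612], [0.6256999969482422, -0.04470000043511391], [0.5544999837875366, -0.03830000013113022]]
floor 0.010404155687921385 ((0.5857468843460083, -0.08992111682891846), (0.0886438712477684, 0.07552049309015274), 84.97490692138672) [[0.5442000031471252, -0.13079999387264252], [0.6194999814033508, -0.13740000128746033], [0.6272000074386597, -0.04910000041127205], [0.5519999861717224, -0.042500000447034836]]
top 1158 [ 0.61266142 -0.11796833  0.10500961] [ 0.63817705 -0.05388214  0.1143336 ]
((0.6240361928939819, -0.08556686341762543), (0.06428997963666916, 0.022850487381219864), 84.69055938720703) [[0.6097000241279602, -0.11649999767541885], [0.6323999762535095, -0.11860000342130661], [0.6384000182151794, -0.05460000038146973], [0.6155999898910522, -0.05249999836087227]]
```

View pics/c_crop.png

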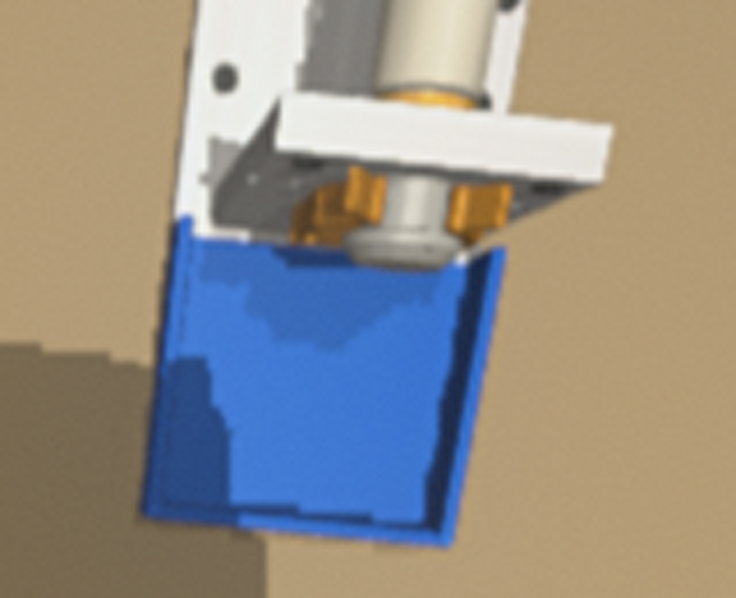

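Checks:
- The stand's yaw is about -5.2°. The tray and plate sizes match, and the plate top is 64 mm wide.
- The wedge's yaw is about 9.4°, with its origin near (0.424, 0.090).

I'll move above the handle and look once more from close up.

Call:
jog_arm(
  moves=[
    {"dx": -0.7,"dy": 1,"dz": -1,"rx": 0,"ry": 0,"rz": 0.03,"jaw": 0},
    {"dx": -2,"dy": 3,"dz": -3,"rx": 0,"ry": 0,"rz": 0.04,"jaw": 0},
    {"dx": -2,"dy": 3,"dz": -3,"rx": 0,"ry": 0,"rz": 0.05,"jaw": 0},
    {"dx": -1.5,"dy": 2.2,"dz": -3,"rx": 0,"ry": 0,"rz": 0.04,"jaw": 0},
    {"dx": -0.5,"dy": 0.9,"dz": -3,"rx": 0,"ry": 0,"rz": 0,"jaw": 0},
    {"dx": 0,"dy": 0,"dz": -1,"rx": 0,"ry": 0,"rz": 0,"jaw": 0},
    {"dx": 0,"dy": 0,"dz": 0,"rx": 0,"ry": 0,"rz": 0,"jaw": 0},
  ],
)

```text
time_s: 2.75
tool_pos: [0.427, 0.0903, 0.1097]
tool_rot: [3.138, -0.0, -1.407]
force: [-0.7, -0.1, -0.0]
gripper_width: 0.999
```

```bash
python3 cap.py d wrist
python3 - <<'E'
from h import *
p,d,E,K=load('d_wrist.npz')
hsv=cv2.cvtColor(p,cv2.COLOR_BGR2HSV)
m=((hsv[...,0]<14)&(hsv[...,1]>180)).astype(np.uint8)
k,l,st,c=cv2.connectedComponentsWithStats(m);print([s.tolist() for s in st[1:] if s[4]>100])
v,u=np.nonzero(d>0);P=pts(E,K,d,u,v);H=hsv[v,u]
T=(P[:,2]>.0225)&(P[:,2]<.03)&(abs(P[:,1]-.1)<.05)
ho=P[T&(H[:,0]<14)&(H[:,1]>150)&(P[:,0]<.47)];bl=P[T&(H[:,1]<70)&(P[:,0]>.46)]
for q in (ho,bl):
    print(len(q),q.min(0),q.max(0));r=cv2.minAreaRect(q[:,:2].astype(np.float32));print(r,cv2.boxPoints(r).round(4).tolist())
# stand from c view, plate top
p,d,E,K=load('c_wrist.npz');v,u=np.nonzero(d>0);P=pts(E,K,d,u,v)
s=(abs(P[:,0]-.66)<.12)&(abs(P[:,1]+.09)<.08)&(P[:,2]>.1105)&(P[:,2]<.1135)
F=P[s&(P[:,0]<.66)];r=cv2.minAreaRect(F[:,:2].astype(np.float32));print('plate',len(F),r,cv2.boxPoints(r).round(4).tolist(),np.median(F[:,2]))
bx=np.array([(280,95),(613,127),(603,183),(275,148)])/4.6+[250,0]
print(plane(E,K,bx[:,0],bx[:,1],.112).round(4).tolist())
E
```

```text
2.75 [0.427  0.0903 0.1097] [ 3.1375e+00 -1.0000e-04 -1.4068e+00] [-0.73 -0.14 -0.03] 0.9994131846714804
[[243, 152, 23, 90, 1873]]
1854 [0.38017826 0.07848964 0.02252861] [0.4595595  0.10783032 0.02796276]
((0.4198862314224243, 0.09342316538095474), (0.07867633551359177, 0.019433211535215378), 9.227667808532715) [[0.37950000166893005, 0.09669999778270721], [0.38260000944137573, 0.07750000059604645], [0.4602999985218048, 0.09009999781847], [0.45719999074935913, 0.10930000245571136]]
1346 [0.46014944 0.09637864 0.0231662 ] [0.54781192 0.11620713 0.02831639]
((0.5038337111473083, 0.1063561737537384), (0.08849650621414185, 0.008025558665394783), 8.685486793518066) [[0.4595000147819519, 0.10360000282526016], [0.46070000529289246, 0.09570000320672989], [0.5482000112533569, 0.10909999907016754], [0.546999990940094, 0.11699999868869781]]
plate 892 ((0.6302744150161743, -0.08614999055862427), (0.06428325921297073, 0.010319601744413376), 84.69055938720703) [[0.6222000122070312, -0.1177000030875206], [0.6323999762535095, -0.11860000342130661], [0.6384000182151794, -0.05460000038146973], [0.6280999779701233, -0.053700000047683716]] 0.11192761436793006
[[0.6367, -0.0549, 0.112], [0.6315, -0.119, 0.112], [0.6219, -0.1184, 0.112], [0.6276, -0.0545, 0.112]]
```

View pics/d_wrist.png

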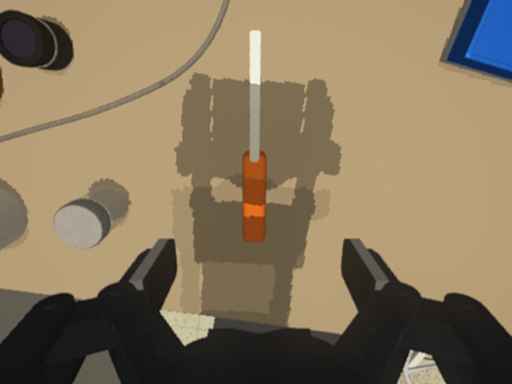

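The close view gives a handle of 79×19 mm and a blade of 88×8 mm. Yaw is 0.155, the tip is at (0.5476, 0.113) and the origin at (0.4245, 0.094). The stand origin is (0.625, -0.086) with yaw -0.091, and the tray's front rim agrees within 1 mm. Next is the grasp.

Call:
jog_arm(
  moves=[
    {"dx": 0.25,"dy": 0.45,"dz": -2,"rx": 0,"ry": 0,"rz": -0.008,"jaw": 0},
    {"dx": 0,"dy": 0,"dz": -3,"rx": 0,"ry": 0,"rz": 0,"jaw": 0},
    {"dx": 0,"dy": 0,"dz": -3,"rx": 0,"ry": 0,"rz": 0,"jaw": 0},
    {"dx": 0,"dy": 0,"dz": -1.6,"rx": 0,"ry": 0,"rz": 0,"jaw": 0},
    {"dx": 0,"dy": 0,"dz": -0.8,"rx": 0,"ry": 0,"rz": 0,"jaw": 0},
    {"dx": 0,"dy": 0,"dz": -0.25,"rx": 0,"ry": 0,"rz": 0,"jaw": 0},
    {"dx": 0,"dy": 0,"dz": 0,"rx": 0,"ry": 0,"rz": 0,"jaw": 0.4},
    {"dx": 0,"dy": 0,"dz": 0,"rx": 0,"ry": 0,"rz": 0,"jaw": 1},
    {"dx": 0,"dy": 0,"dz": 0,"rx": 0,"ry": 0,"rz": 0,"jaw": 1},
    {"dx": 0,"dy": 0,"dz": 0,"rx": 0,"ry": 0,"rz": 0,"jaw": 1},
    {"dx": 0,"dy": 0,"dz": 0,"rx": 0,"ry": 0,"rz": 0,"jaw": 1},
  ],
)

```text
time_s: 3.9
tool_pos: [0.4323, 0.0956, 0.0056]
tool_rot: [-3.14, -0.0, -1.415]
force: [0.1, -0.7, -0.7]
gripper_width: 0.22
```

Call:
jog_arm(
  moves=[
    {"dx": 0,"dy": 0,"dz": 1,"rx": 0,"ry": 0,"rz": 0,"jaw": 1},
    {"dx": 0,"dy": 0,"dz": 2,"rx": 0,"ry": 0,"rz": 0,"jaw": 1},
    {"dx": 0,"dy": -1,"dz": 1.5,"rx": 0,"ry": 0,"rz": -0.04,"jaw": 1},
    {"dx": 0.5,"dy": -2.5,"dz": 0.6,"rx": 0,"ry": 0,"rz": -0.05,"jaw": 1},
    {"dx": 0.8,"dy": -3.5,"dz": 0,"rx": 0,"ry": 0,"rz": -0.05,"jaw": 1},
    {"dx": 0.8,"dy": -3.5,"dz": 0,"rx": 0,"ry": 0,"rz": -0.05,"jaw": 1},
    {"dx": 0.8,"dy": -3.5,"dz": 0,"rx": 0,"ry": 0,"rz": -0.05,"jaw": 1},
    {"dx": 0.5,"dy": -2,"dz": 0,"rx": 0,"ry": 0,"rz": -0.01,"jaw": 1},
    {"dx": 0.2,"dy": -0.7,"dz": 0,"rx": 0,"ry": 0,"rz": 0,"jaw": 1},
    {"dx": 0,"dy": 0,"dz": 0,"rx": 0,"ry": 0,"rz": 0,"jaw": 1},
    {"dx": 0,"dy": 0,"dz": 0,"rx": 0,"ry": 0,"rz": 0,"jaw": 1},
  ],
)

```text
time_s: 5.0
tool_pos: [0.4667, -0.0707, 0.0557]
tool_rot: [3.14, 0.001, -1.665]
force: [0.3, 0.3, -0.4]
gripper_width: 0.225
```

```bash
python3 cap.py e wrist side scene
python3 - <<'E'
from h import *
p,d,E,K=load('e_wrist.npz')
hsv=cv2.cvtColor(p,cv2.COLOR_BGR2HSV)
v,u=np.nonzero(d>0);P=pts(E,K,d,u,v);H=hsv[v,u]
T=(P[:,2]>.07)&(P[:,2]<.085)&(abs(P[:,1]+.075)<.03)
bl=P[T&(H[:,1]<80)&(P[:,0]>.505)&(P[:,0]<.595)]
print(len(bl),bl.min(0),bl.max(0))
r=cv2.minAreaRect(bl[:,:2].astype(np.float32));print(r,cv2.boxPoints(r).round(4).tolist())
A=np.c_[bl[:,0],np.ones(len(bl))];print('top z slope, icpt',np.linalg.lstsq(A,bl[:,2],rcond=None)[0])
S=np.array([.625,-.086]);yaw=-.0908;R=np.array([[np.cos(yaw),np.sin(yaw)],[-np.sin(yaw),np.cos(yaw)]])
print((cv2.boxPoints(r)-S)@R.T*1000)
s=(abs(P[:,0]-.63)<.05)&(abs(P[:,1]+.086)<.06)&(P[:,2]>.1105)&(P[:,2]<.1135)
F=P[s]
if len(F)>20:
    r=cv2.minAreaRect(F[:,:2].astype(np.float32));print('plate',len(F),r,cv2.boxPoints(r).round(4).tolist())
x,y=180,150
p=load('e_side.npz')[0];cv2.imwrite('pics/e_sidec.png',cv2.resize(p[160:260,210:350],None,fx=5.5,fy=5.5,interpolation=cv2.INTER_CUBIC))
E
```

```text
5.0 [ 0.4667 -0.0707  0.0557] [ 3.1404e+00  6.0000e-04 -1.6646e+00] [ 0.34  0.34 -0.42] 0.22533709547059236
3690 [ 0.50506558 -0.08486919  0.07362614] [ 0.57959037 -0.07007082  0.07820948]
((0.5422462224960327, -0.07757163792848587), (0.008023752830922604, 0.07496462762355804), 84.50047302246094) [[0.5045999884605408, -0.07800000160932541], [0.579200029373169, -0.0851999968290329], [0.5799000263214111, -0.07720000296831131], [0.505299985408783, -0.07000000029802322]]
top z slope, icpt [-0.00286979  0.0774111 ]
[[-120.67973448   -2.92755841]
 [ -45.71614684   -3.31624607]
 [ -45.67450228    4.70739715]
 [-120.63808991    5.09608482]]
```

View pics/e_wrist.png

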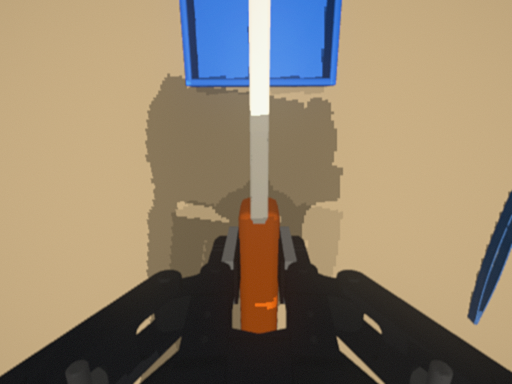

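View pics/e_sidec.png

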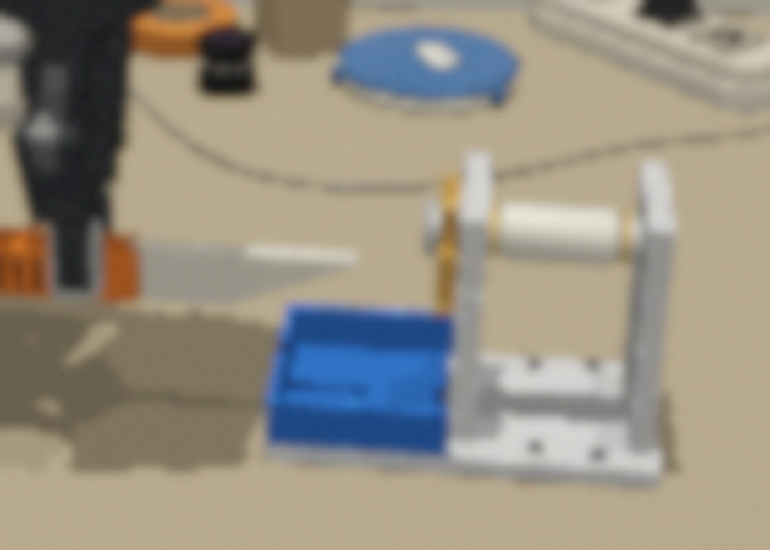

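The wedge is held level, its top at z of about 0.076 and its blade centred within 1 mm of the stand axis. I check tip and spindle heights against the side view, where the tip appears at crop (357,250) and the head at (432,223).

Run:
```python
from h import *
S=np.array([.625,-.086,0]);yaw=-.0908;c,s=np.cos(yaw),np.sin(yaw);R=np.array([[c,-s,0],[s,c,0],[0,0,1]])
W=lambda x,y,z:S+R@np.array([x,y,z])/1000
for n in('side','scene'):
    p,d,E,K=load(f'e_{n}.npz')
    for nm,q in(('nose',W(-15.5,0,92)),('headbot',W(-13,0,79.5)),('tip',W(-41,.8,75.8)),('bar',W(-5,0,63)),('platetop-R',W(0,-32,112)),('platefootR',W(0,-32,10)),('backplateTopR',W(72,-32,112))):
        uv=proj(E,K,q)[0]; o=(210,160) if n=='side' else (230,160)
        print(n,nm,uv.round(1),((uv-o)*5.5).round(0))
p=load('e_scene.npz')[0];p=cv2.resize(p[160:260,230:340],None,fx=5.5,fy=5.5,interpolation=cv2.INTER_CUBIC);cv2.imwrite('pics/e_scenec.png',p)
```

```text
side nose [287.1 200.7] [424. 224.]
side headbot [288.  205.7] [429. 252.]
side tip [275.5 206.3] [360. 255.]
side bar [291.2 212.4] [446. 288.]
side platetop-R [294.1 199.5] [462. 217.]
side platefootR [291.8 240. ] [450. 440.]
side backplateTopR [328.3 201.5] [651. 228.]
scene nose [273.5 200.6] [239. 223.]
scene headbot [274.2 204.8] [243. 246.]
scene tip [264.6 202.4] [190. 233.]
scene bar [276.6 210.7] [256. 279.]
scene platetop-R [273.8 203. ] [241. 236.]
scene platefootR [271.9 233.8] [231. 406.]
scene backplateTopR [300.9 212.3] [390. 288.]
```

View pics/e_scenec.png

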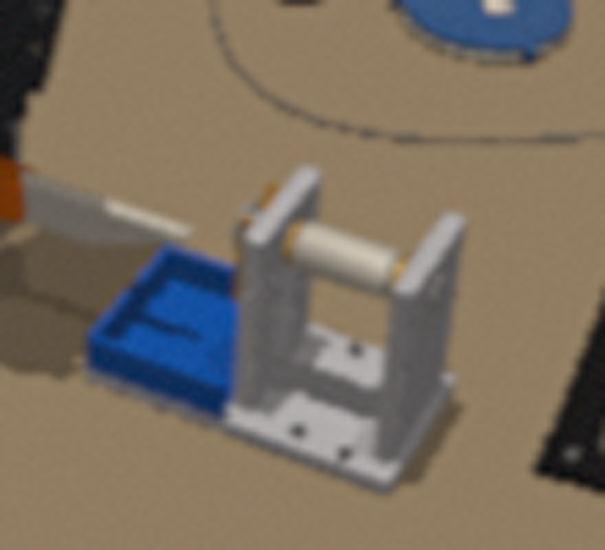

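Both views agree with the expected tip and nose pixels. I insert to about 8 mm past the plate face and check.

Call:
jog_arm(
  moves=[
    {"dx": 0,"dy": -0.08,"dz": 0.1,"rx": 0,"ry": 0,"rz": 0.003,"jaw": 1},
    {"dx": 1,"dy": -0.09,"dz": 0,"rx": 0,"ry": 0,"rz": 0,"jaw": 1},
    {"dx": 1,"dy": -0.09,"dz": 0,"rx": 0,"ry": 0,"rz": 0,"jaw": 1},
    {"dx": 1,"dy": -0.09,"dz": 0,"rx": 0,"ry": 0,"rz": 0,"jaw": 1},
    {"dx": 0.8,"dy": -0.07,"dz": 0,"rx": 0,"ry": 0,"rz": 0,"jaw": 1},
    {"dx": 0.8,"dy": -0.07,"dz": 0,"rx": 0,"ry": 0,"rz": 0,"jaw": 1},
    {"dx": 0.4,"dy": -0.04,"dz": 0,"rx": 0,"ry": 0,"rz": 0,"jaw": 1},
    {"dx": 0,"dy": 0,"dz": 0,"rx": 0,"ry": 0,"rz": 0,"jaw": 1},
    {"dx": 0,"dy": 0,"dz": 0,"rx": 0,"ry": 0,"rz": 0,"jaw": 1},
  ],
)

```text
time_s: 6.05
tool_pos: [0.5171, -0.0767, 0.0565]
tool_rot: [3.141, 0.0, -1.662]
force: [-0.5, -0.1, -0.3]
gripper_width: 0.218
```

```bash
python3 cap.py f wrist side
python3 - <<'E'
from h import *
a=load('f_wrist.npz')[0];b=load('f_side.npz')[0]
cv2.imwrite('pics/f2.png',np.vstack([cv2.resize(a[0:140,150:370],(700,300)),cv2.resize(b[160:260,210:350],(700,300),interpolation=cv2.INTER_CUBIC)]))
E
```

```text
6.05 [ 0.5171 -0.0767  0.0565] [ 3.1406e+00  1.0000e-04 -1.6620e+00] [-0.45 -0.12 -0.28] 0.2180287611467017
```

View pics/f2.png

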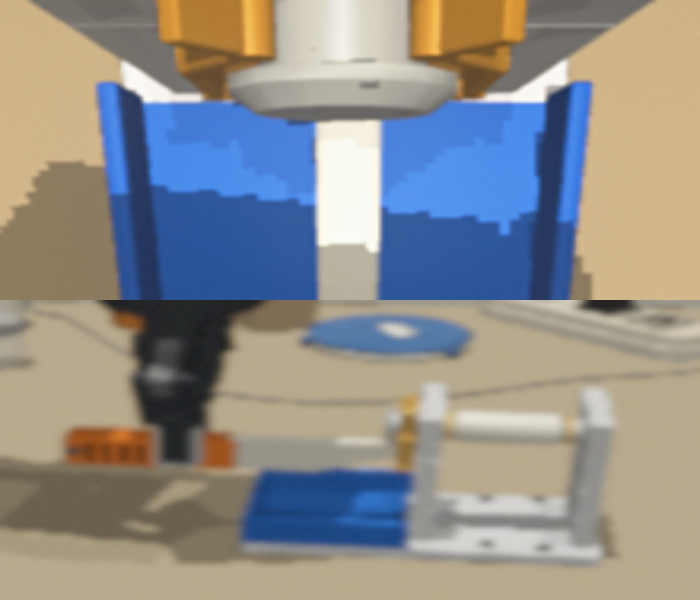

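The blade is centred under the head, the tip is about 9 mm past the plate, there's no contact force, and the clip is still on. Now I push.

Call:
jog_arm(
  moves=[
    {"dx": 0.5,"dy": -0.045,"dz": 0,"rx": 0,"ry": 0,"rz": 0,"jaw": 1},
    {"dx": 0.5,"dy": -0.045,"dz": 0,"rx": 0,"ry": 0,"rz": 0,"jaw": 1},
    {"dx": 0.4,"dy": -0.035,"dz": 0,"rx": 0,"ry": 0,"rz": 0,"jaw": 1},
    {"dx": 0.4,"dy": -0.035,"dz": 0,"rx": 0,"ry": 0,"rz": 0,"jaw": 1},
    {"dx": 0.4,"dy": -0.035,"dz": 0,"rx": 0,"ry": 0,"rz": 0,"jaw": 1},
    {"dx": 0.4,"dy": -0.035,"dz": 0,"rx": 0,"ry": 0,"rz": 0,"jaw": 1},
  ],
)

```text
time_s: 6.75
tool_pos: [0.539, -0.0784, 0.0562]
tool_rot: [3.13, 0.001, -1.662]
force: [-11.0, 0.7, 9.0]
gripper_width: 0.22
```

Call:
jog_arm(
  moves=[
    {"dx": 0.3,"dy": -0.03,"dz": 0,"rx": 0,"ry": 0,"rz": 0,"jaw": 1},
    {"dx": 0.3,"dy": -0.03,"dz": 0,"rx": 0,"ry": 0,"rz": 0,"jaw": 1},
    {"dx": 0.3,"dy": -0.03,"dz": 0,"rx": 0,"ry": 0,"rz": 0,"jaw": 1},
    {"dx": 0,"dy": 0,"dz": 0,"rx": 0,"ry": 0,"rz": 0,"jaw": 1},
  ],
)

```text
time_s: 7.15
tool_pos: [0.5534, -0.0802, 0.0567]
tool_rot: [-3.14, -0.0, -1.662]
force: [0.5, 0.4, -1.8]
gripper_width: 0.221
```

```bash
python3 cap.py g wrist side
python3 - <<'E'
from h import *
a=load('g_wrist.npz')[0];b=load('g_side.npz')[0]
cv2.imwrite('pics/g2.png',np.vstack([cv2.resize(a[0:140,150:370],(700,300)),cv2.resize(b[160:260,210:350],(700,300),interpolation=cv2.INTER_CUBIC)]))
E
```

```text
7.15 [ 0.5534 -0.0802  0.0567] [-3.1402e+00 -1.0000e-04 -1.6620e+00] [ 0.49  0.45 -1.83] 0.22082849631684306
```

View pics/g2.png

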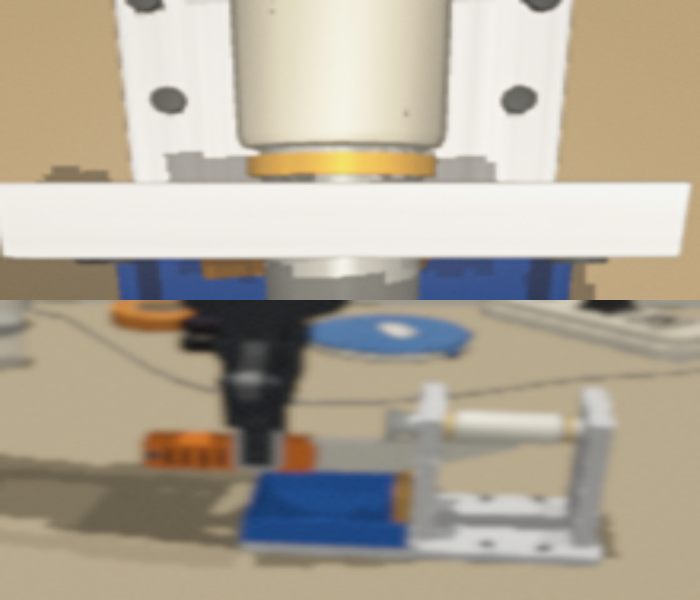

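The clip has come off; it leans against the plate in the tray at side-crop (400,498). The force rose to about 11 N and fell back to zero. Now I draw the wedge straight out.

Call:
jog_arm(
  moves=[
    {"dx": -0.5,"dy": 0.045,"dz": 0,"rx": 0,"ry": 0,"rz": 0,"jaw": 1},
    {"dx": -1,"dy": 0.09,"dz": 0,"rx": 0,"ry": 0,"rz": 0,"jaw": 1},
    {"dx": -1,"dy": 0.09,"dz": 0,"rx": 0,"ry": 0,"rz": 0,"jaw": 1},
    {"dx": -1.5,"dy": 0.135,"dz": 0,"rx": 0,"ry": 0,"rz": 0,"jaw": 1},
    {"dx": -1.5,"dy": 0.135,"dz": 0,"rx": 0,"ry": 0,"rz": 0,"jaw": 1},
    {"dx": -1.5,"dy": 0.135,"dz": 0,"rx": 0,"ry": 0,"rz": 0,"jaw": 1},
    {"dx": -2,"dy": 0.18,"dz": 0,"rx": 0,"ry": 0,"rz": 0,"jaw": 1},
    {"dx": -2,"dy": 0.18,"dz": 0,"rx": 0,"ry": 0,"rz": 0,"jaw": 1},
    {"dx": -1.5,"dy": 1.5,"dz": 0,"rx": 0,"ry": 0,"rz": 0,"jaw": 1},
    {"dx": -0.8,"dy": 3,"dz": 0,"rx": 0,"ry": 0,"rz": 0,"jaw": 1},
    {"dx": 0,"dy": 3,"dz": 0,"rx": 0,"ry": 0,"rz": 0,"jaw": 1},
    {"dx": 0,"dy": 3,"dz": 0,"rx": 0,"ry": 0,"rz": 0,"jaw": 1},
    {"dx": 0,"dy": 2,"dz": -1,"rx": 0,"ry": 0,"rz": 0,"jaw": 1},
    {"dx": 0,"dy": 0.5,"dz": -1.5,"rx": 0,"ry": 0,"rz": 0,"jaw": 1},
    {"dx": 0,"dy": 0,"dz": -1,"rx": 0,"ry": 0,"rz": 0,"jaw": 1},
    {"dx": 0,"dy": 0,"dz": 0,"rx": 0,"ry": 0,"rz": 0,"jaw": 1},
    {"dx": 0,"dy": 0,"dz": 0,"rx": 0,"ry": 0,"rz": 0,"jaw": 1},
  ],
)

```text
time_s: 8.95
tool_pos: [0.4191, 0.0594, 0.0218]
tool_rot: [3.141, -0.0, -1.663]
force: [-0.4, -0.6, -1.2]
gripper_width: 0.216
```

```bash
python3 cap.py i wrist side
python3 - <<'E'
from h import *
a=load('i_wrist.npz')[0];b=load('i_side.npz')[0]
cv2.imwrite('pics/i2.png',np.vstack([cv2.resize(a,(512,300)),cv2.resize(b[150:260,180:350],(512,300),interpolation=cv2.INTER_CUBIC)]))
p,d,E,K=load('i_wrist.npz');hsv=cv2.cvtColor(p,cv2.COLOR_BGR2HSV)
v,u=np.nonzero(d>0);P=pts(E,K,d,u,v);H=hsv[v,u]
s=(P[:,2]>.025)&(P[:,2]<.055)&(abs(P[:,1]-.055)<.04)&(P[:,0]>.45)&(P[:,0]<.56)&(H[:,1]<90);q=P[s]
print(len(q),q.min(0),q.max(0),np.linalg.lstsq(np.c_[q[:,0]-.48,np.ones(len(q))],q[:,2],rcond=None)[0])
E
```

```text
8.95 [0.4191 0.0594 0.0218] [ 3.1411e+00 -2.0000e-04 -1.6627e+00] [-0.41 -0.59 -1.23] 0.2164908416952775
4037 [0.45004408 0.04560039 0.04078915] [0.53151175 0.06086533 0.04695937] [0.02405837 0.04365756]
```

View pics/i2.png

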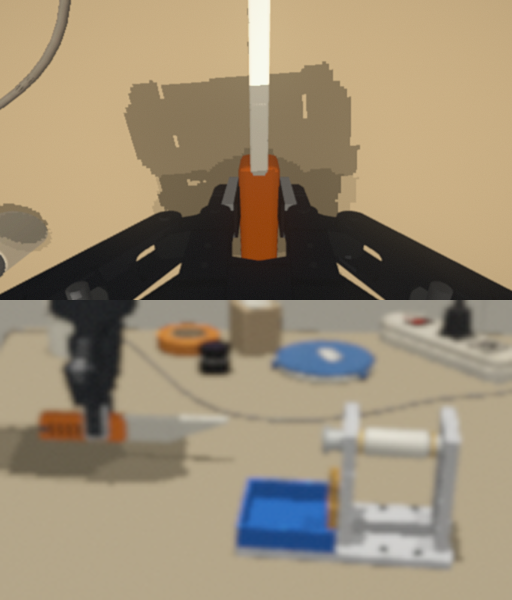

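The wedge is clear of the stand with its top at about 44 mm, and the clip is in the tray leaning on the plate. I lower and release.

Call:
jog_arm(
  moves=[
    {"dx": 0,"dy": 0,"dz": -0.8,"rx": 0,"ry": 0,"rz": 0,"jaw": 1},
    {"dx": 0,"dy": 0,"dz": -0.5,"rx": 0,"ry": 0,"rz": 0,"jaw": 1},
    {"dx": 0,"dy": 0,"dz": -0.2,"rx": 0,"ry": 0,"rz": 0,"jaw": 1},
    {"dx": 0,"dy": 0,"dz": -0.1,"rx": 0,"ry": 0,"rz": 0,"jaw": 1},
    {"dx": 0,"dy": 0,"dz": 0,"rx": 0,"ry": 0,"rz": 0,"jaw": 1},
    {"dx": 0,"dy": 0,"dz": 0,"rx": 0,"ry": 0,"rz": 0,"jaw": 0.5},
    {"dx": 0,"dy": 0,"dz": 0,"rx": 0,"ry": 0,"rz": 0,"jaw": 0},
    {"dx": 0,"dy": 0,"dz": 0,"rx": 0,"ry": 0,"rz": 0,"jaw": 0},
    {"dx": 0,"dy": 0,"dz": 0,"rx": 0,"ry": 0,"rz": 0,"jaw": 0},
    {"dx": 0,"dy": 0,"dz": 0,"rx": 0,"ry": 0,"rz": 0,"jaw": 0},
    {"dx": 0,"dy": 0,"dz": 1,"rx": 0,"ry": 0,"rz": 0,"jaw": 0},
    {"dx": 0,"dy": 0,"dz": 2.5,"rx": 0,"ry": 0,"rz": 0,"jaw": 0},
    {"dx": 0,"dy": 0,"dz": 4,"rx": 0,"ry": 0,"rz": 0,"jaw": 0},
    {"dx": 0,"dy": 0,"dz": 4,"rx": 0,"ry": 0,"rz": 0,"jaw": 0},
    {"dx": 0,"dy": -3,"dz": 4,"rx": 0,"ry": 0,"rz": 0,"jaw": 0},
    {"dx": 0,"dy": -3,"dz": 3,"rx": 0,"ry": 0,"rz": 0,"jaw": 0},
    {"dx": 0,"dy": -2,"dz": 1,"rx": 0,"ry": 0,"rz": 0,"jaw": 0},
    {"dx": 0,"dy": 0,"dz": 0,"rx": 0,"ry": 0,"rz": 0,"jaw": 0},
    {"dx": 0,"dy": 0,"dz": 0,"rx": 0,"ry": 0,"rz": 0,"jaw": 0},
  ],
)

```text
time_s: 10.95
tool_pos: [0.4192, -0.02, 0.201]
tool_rot: [-3.141, 0.001, -1.663]
force: [0.3, 0.8, -0.9]
gripper_width: 1.0
```

```bash
python3 cap.py k wrist side scene
python3 - <<'E'
from h import *
S=np.array([.625,-.086,0]);yaw=-.0908;c,s_=np.cos(yaw),np.sin(yaw);R=np.array([[c,-s_,0],[s_,c,0],[0,0,1]])
for n in ('wrist','side'):
    p,d,E,K=load(f'k_{n}.npz');hsv=cv2.cvtColor(p,cv2.COLOR_BGR2HSV)
    v,u=np.nonzero(d>0);P=pts(E,K,d,u,v);H=hsv[v,u]
    L=(P-S)@R*1000
    b=(H[:,0]>12)&(H[:,0]<28)&(H[:,1]>130)&(L[:,0]>-80)&(L[:,0]<4)&(abs(L[:,1])<42)&(L[:,2]>5)&(L[:,2]<110)
    print(n,'brass',b.sum(),np.percentile(L[b],[0,5,50,95,100],axis=0).round(1).tolist() if b.any() else '')
    o=(H[:,0]<12)&(H[:,1]>170)&(abs(P[:,1]-.06)<.05)&(P[:,0]<.5)&(P[:,2]>-.01)
    print('handle',o.sum(),np.percentile(P[o],[2,50,98],axis=0).round(4).tolist())
    w=(H[:,1]<80)&(abs(P[:,1]-.05)<.03)&(P[:,0]>.455)&(P[:,0]<.56)&(P[:,2]>.018)&(P[:,2]<.04);q=P[w]
    if w.sum()>20:print('blade',w.sum(),q.min(0).round(3),q.max(0).round(3),np.linalg.lstsq(np.c_[q[:,0]-.48,np.ones(len(q))],q[:,2],rcond=None)[0])
a=load('k_wrist.npz')[0];b=load('k_side.npz')[0]
cv2.imwrite('pics/k2.png',np.vstack([cv2.resize(a,(512,300)),cv2.resize(b[150:310,140:370],(512,300),interpolation=cv2.INTER_CUBIC)]))
E
```

```text
10.95 [ 0.4192 -0.02    0.201 ] [-3.1412e+00  6.0000e-04 -1.6635e+00] [ 0.25  0.76 -0.93] 0.9996134002199183
wrist brass 0 
handle 593 [[0.3699, 0.0484, 0.0111], [0.4015, 0.0564, 0.0252], [0.4448, 0.0711, 0.0272]]
blade 702 [0.455 0.046 0.018] [0.536 0.061 0.028] [0.00564726 0.02512245]
side brass 26 [[-7.7, -15.8, 23.3], [-7.6, -15.7, 26.0], [-5.7, -12.8, 46.8], [-4.1, 15.2, 56.0], [-3.8, 15.6, 58.7]]
handle 5 [[0.3749, 0.0506, 0.0121], [0.3776, 0.0546, 0.013], [0.3857, 0.0562, 0.0159]]
blade 115 [0.456 0.044 0.018] [0.534 0.059 0.028] [0.01365795 0.02360538]
```

View pics/k2.png

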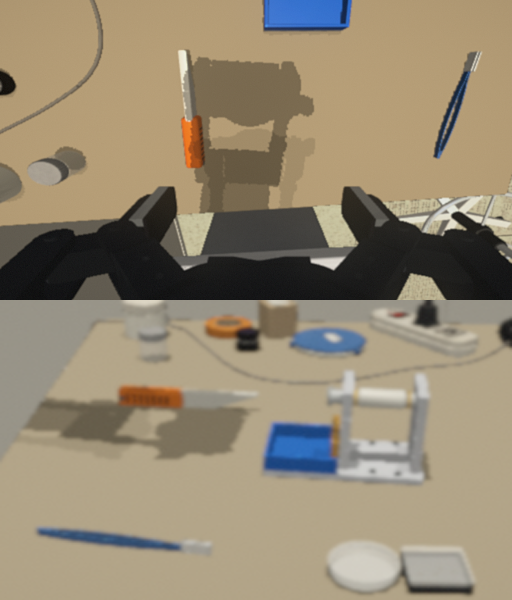

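The wedge lies flat: its top is at 25 mm, the slope is under 0.015, and it is well clear of the stand. The clip stands in the tray, with its leg tops at about 56 mm. With a 46 mm height that puts the bar on the 10 mm floor. The bystanders look untouched.

```bash
python3 -c "
from plant import ctrl
print(ctrl.job_done())"
```

```text
the job is handed in; nothing more can be done
None
```

The clip is off the spindle and in the blue catch tray. The wedge is back on the bench, lying flat and clear of the stand. I handed the job in at about 11 s; no verdict is reported.

- **Pushing the clip off:** I gripped the wedge by its handle and slid it centred under the spindle. The clip came off with the tip roughly 45 mm behind the plate face. The highest push force I read was about 11 N, and it dropped to zero once the clip was free. I then drew the wedge straight out and set it down at about (0.41, 0.06).
- **Wedge:** its flat top measures about 25 mm above the bench with a slope under 0.015 rad, so it lies flat.
- **Clip:** it stands upright just in front of the plate, about 6 mm from its face. Its legs reach 56–58 mm above the bench, so the bar must be on the tray floor. I did not see the bar itself, because the tray wall hides it.
- **Other objects:** the gripper stayed well away from the clip. The bystanders look unmoved in the pictures, though I did not measure them.
- **Refused call:** the first move call was refused because its rows left out some keys; the arm did not move. No check failed after that.

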